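Make up two leg-prosthesis fitting kits

ROBOT

A 6-joint arm with a two-finger parallel gripper is mounted at the origin on the work surface. World frame = base frame: x ahead of the robot, y to its left, z up, the work surface at z = 0. Lengths are in m, angles in rad, forces in N, time in s.
With the tool pointing down it reaches from about 0.35 to 0.775 m from the base axis. Payload 7.3 kg.
Tool frame: the origin (TCP) lies midway between the tips of the shut fingers; the grasp point (between the pads) lies robot.grasp_offset behind it (robot.grasp_offset is the distance from the TCP to the grasp point, in m); z points along the fingers, x is the direction in which the jaws open and shut, and the axes are right-handed (so a half turn about z gives the same grasp; the last joint's range is limited). The gripper opens to 92 mm and grips with 3 to 60 N. Pads are 19 mm wide; open, the fingers measure 130 mm over their backs; the gripper's body (75 mm by 190 mm) begins 47 mm behind the grasp point.
Start: joints at [1.148, 0.342, 1.524, -0, 1.275, -0.146], TCP at [0.143, 0.505, 0.227] pointing down, gripper open.
Joint ranges: [-2.53, 2.53], [-0.77, 2.02], [0.04, 2.7], [-1, 4.14], [0.28, 2.66], [-3.11, 3.11]. Speed limits (rad/s): [2.57, 2.57, 3.14, 3.14, 3.14, 3.14].

INTERFACE

Orientations are given as [roll, pitch, yaw] about the fixed x, y, z axes, in that order (R = Rz(yaw) Ry(pitch) Rx(roll)).
In Python, from cell import robot gives the robot as it stands. The module is installed in compiled form; this text tells all that it offers.
- The arm moves only by the tool move_arm, never from a script. Its argument "increments" is a list of rows, each a list of 7 numbers: the finger opening in mm, from 0 to 91.8, then the shift along the tool's x, y, z in mm, then the turn, a rotation vector about the tool's x, y, z in rad. A call has 1 to 12 rows; each row shifts and turns the pose as measured when the row begins, along the tool's axes as they then stand; what a row does not reach is not made up. A row lasts 1/8 s, in which the tool goes at most 62.5 mm and 10.7 degrees, less where a joint would pass 70% of its speed; a pose out of reach is approached as far as the arm can. A call is refused whole if a number of a shift passes 62.5 or a number of a turn 0.188, either way. A call with a gripper value outside its range is refused whole. The fingers move at their own pace and stop on an object; "newtons" is the grip in N (left out, the last holds). Time passes only in rows, so rows that do not move let the fingers close. It gives the time, the measured TCP pose, the force and the opening at its end, in the units of the state.
- robot.observe(): the state, without advancing time (a new reading comes with each control period).
- robot.read_camera(name): name is "scene" or "top" or "wrist"; returns a dict with "img" (400x640x3 uint8, red, green, blue), "fx", "fy", "cx", "cy" (pixels), "k1" (the pictures are not rectified: a ray, as slopes to the right and down, at radius r is drawn at 1 + k1 r^2 times it, then the intrinsics apply), "T" (4x4, takes a point from camera to world coordinates). Camera axes: x right, y down, z forward; pixel columns grow to the right and rows downward; lengths in m; the calibration is good to about 2 mm. A picture is of the moment at which its call begins. There is no depth.
- robot.hand_in(): hands the job in, once; it reports no verdict.
Trained networks look in the newest picture that a camera, given by its name, has taken for a name from the list of things; names that differ only in an ending like _2 or _b are one class to them, and where a whole thing is asked for, a point or a joint stands for the part that bears it (a point fixed in the world has none). Each returns a list of dicts, best first, with "conf" (0 to 1); they miss things now and then, are a little off and sometimes report something else, mostly with a low value. They report only what shows in the picture. A call takes as long as a camera call. They do not tell look-alikes from the thing itself.
- robot.look_for(thing, camera): "rect" ([left, top, width, height] in pixels, round what is visible of it).
The state is a dict: "time": time; "qpos": joint angles; "qvel": joint speeds; "joint_efforts": joint torques, N m; "tool_pos": TCP position; "tool_rot": TCP orientation; "contact_force": force on the tool from outside, world axes, zero at the start; "torque": the same for the moment, N m; "opening": finger opening in m.
Only numpy, scipy, OpenCV 4.12 (cv2) and the standard library are available. Lean on these libraries where they do the work, as an engineer would, in place of code of your own. Each camera call takes 0.05 s, during which the arm holds its last target.

TASK

Make up the two fitting kits from the stock on the bench: the adult kit, in the large tray, is the long pylon and the square adapter; the child's kit, in the small tray, is the short pylon and the round adapter. In each tray put the pylon in one compartment and the adapter in the other (whichever way round), the pylon lying flat on the tray floor and the adapter standing on its plate with the neck up. Leave the spare three-arm adapter, the screwdriver and the prosthetic foot where they are.

Things in the scene. Friction and masses are not known exactly. Their poses are not given: they have to be found in the camera images.
- long_pylon_center (a point): Long pylon: a bare aluminium tube of 30 mm diameter, lying level along its x axis, with a 24 mm long steel clamp block of 40 x 40 mm (y, z) on each end, so that it lies flat and does not roll. 160 mm long over all (x), 40 mm high; 112 mm of bare tube between the clamps, which is where to grip it, across the tube. About 220 g. The point is its centre, 20 mm above its underside.
- short_pylon_center (a point): Short pylon: a bare aluminium tube of 30 mm diameter, lying level along its x axis, with a 24 mm long steel clamp block of 40 x 40 mm (y, z) on each end, so that it lies flat and does not roll. 105 mm long over all (x), 40 mm high; 57 mm of bare tube between the clamps, which is where to grip it, across the tube. About 170 g. The point is its centre, 20 mm above its underside.
- square_adapter_center (a point): Square adapter, 48 x 48 mm over its plate with four screw holes. It lies plate down: a steel plate 10 mm thick, from whose middle a square aluminium neck 26 x 26 mm rises 30 mm, 40 mm high in all; grip it by this neck. About 120 g. The point is on its axis half-way up, 20 mm above its underside; z points up; x and y run square to the sides of plate and neck alike.
- round_adapter_center (a point): Round adapter, 52 mm in diameter over its plate with four screw holes. It lies plate down: a steel plate 10 mm thick, from whose middle a round aluminium neck 26 mm in diameter rises 30 mm, 40 mm high in all; grip it by this neck. About 120 g. The point is on its axis half-way up, 20 mm above its underside; z points up.
- three_arm_adapter_center (a point): Spare three-arm adapter: its plate has three arms 15 mm wide, at 120 degrees, that reach 38 mm from the middle. Belongs to neither kit and is left alone. It lies plate down: a steel plate 10 mm thick, from whose middle a round aluminium neck 26 mm in diameter rises 30 mm, 40 mm high in all. About 120 g. The point is on its axis half-way up, 20 mm above its underside; z points up.
- large_tray: The larger of two grey open trays, fixed to the bench: 195 mm (x) by 172 mm (y), 16 mm high; floor and walls 4 mm thick. One divider along x in the middle, as high as the walls, parts it into two equal compartments, each 187 mm (x) by 80 mm (y), with centres 42 mm to either side of the tray's centre along y. The origin is the centre of its underside, on the bench top; x runs along the divider.
- small_tray: The smaller of two grey open trays, fixed to the bench: 140 mm (x) by 172 mm (y), 16 mm high; floor and walls 4 mm thick. One divider along x in the middle, as high as the walls, parts it into two equal compartments, each 132 mm (x) by 80 mm (y), with centres 42 mm to either side of the tray's centre along y. The origin is the centre of its underside, on the bench top; x runs along the divider.
- screwdriver: A bystander: screwdriver with black handle, 200 mm long (its x) and 26 mm thick, its origin mid-way along on the bench top, lying on the bench beyond the stock. Leave it alone.
- foot_blank_center (a point): A bystander: beige prosthetic foot, about 220 mm long (its x), 78 mm wide and 61 mm high, on the bench beyond the stock. The point is near its middle, 30 mm up. Leave it alone.
Mind the look-alikes: they are no part of the job. Leave any green look-alike of the part that bears long_pylon_center alone.

How it is judged:
At the end, for the whole second after the job is handed in: Large tray: long pylon in one compartment, square adapter in the other; small tray: short pylon and round adapter likewise. Each wholly inside, resting on the floor (height within 5 mm), pylons level within 0.08 rad, adapters neck up within 0.1 rad, all at rest and released (x of long_pylon_center in the frame of large_tray between -0.018 and 0.018 m and x of square_adapter_center in the frame of large_tray between -0.074 and 0.074 m and ((y of long_pylon_center in the frame of large_tray between 0.018 and 0.066 m and y of square_adapter_center in the frame of large_tray between -0.066 and -0.018 m) or (y of long_pylon_center in the frame of large_tray between -0.066 and -0.018 m and y of square_adapter_center in the frame of large_tray between 0.018 and 0.066 m)) and z of long_pylon_center in the frame of large_tray between 0.018 and 0.029 m and angle between long_pylon_center's own x axis and vertical between 1.49 and 1.65 rad and z of square_adapter_center in the frame of large_tray between 0.018 and 0.029 m and angle between each of square_adapter_center, round_adapter_center's own z axis and vertical below 0.1 rad and linear speed of each of long_pylon, square_adapter, short_pylon, round_adapter below 0.02 m/s and angular speed of each of long_pylon, square_adapter, short_pylon, round_adapter below 0.2 rad/s and x of short_pylon_center in the frame of small_tray between -0.018 and 0.018 m and x of round_adapter_center in the frame of small_tray between -0.046 and 0.046 m and ((y of short_pylon_center in the frame of small_tray between 0.018 and 0.066 m and y of round_adapter_center in the frame of small_tray between -0.066 and -0.018 m) or (y of short_pylon_center in the frame of small_tray between -0.066 and -0.018 m and y of round_adapter_center in the frame of small_tray between 0.018 and 0.066 m)) and z of short_pylon_center in the frame of small_tray between 0.018 and 0.029 m and angle between short_pylon_center's own x axis and vertical between 1.49 and 1.65 rad and z of round_adapter_center in the frame of small_tray between 0.018 and 0.029 m); the robot touches nothing.
It fails at once if the spare three-arm adapter is moved by more than 25 mm (distance of three_arm_adapter_center from where it was at the start of the episode above 0.025 m).
It fails at once if the screwdriver is moved by more than 25 mm (distance of screwdriver from where it was at the start of the episode above 0.025 m).
It fails at once if the prosthetic foot is moved by more than 25 mm (distance of foot_blank_center from where it was at the start of the episode above 0.025 m).
It also fails if it takes over 99 s, if anything falls off the work surface, if the arm or the gripper's body presses on something with over 40 N, if the wrist force passes 120 N, or if a joint passes its speed limit or range.

## Working session

There is one attempt and no reset: what is moved stays moved. The work goes in short steps, Python scripts to look and compute and a tool call to move; the robot and the scene stay as the last step left them, time stands still between calls to the robot, and variables do not carry over. Pictures are saved under pics/ and viewed, and the job is handed in when it is done.

Besides the shell and the picture viewer there is one more tool, called after ">>>" as name(argument=value, ...) on one line, values as JSON. move_arm: Moves the arm, as the interface text tells. Its arguments: {"type":"object","properties":{"increments":{"type":"array"},"newtons":{"type":"number"}},"required":["increments"]}

```bash
mkdir -p pics; python3 - <<'E'
from cell import robot
import cv2,numpy as np
s=robot.observe(); print(s['time'],s['tool_pos'],s['tool_rot'],s['opening'],robot.grasp_offset)
for n in ['scene','top','wrist']:
    c=robot.read_camera(n); cv2.imwrite(f'pics/{n}0.png',c['img'][:,:,::-1]); 
    print(n,c['fx'],c['fy'],c['cx'],c['cy'],c['k1']); print(np.round(c['T'],4).tolist())
E
```

```text
0.0 [0.14326617 0.50464916 0.22602851] [-3.14136079e+00  1.56671926e-03  1.29405058e+00] 0.09177397658743396 0.0188
scene 485.59697400359164 485.59697400359164 317.67960225891323 191.6281629332668 -0.01863370858222101
[[-0.0172, 0.792, -0.6103, 1.342], [0.9997, 0.0226, 0.0011, -0.0629], [0.0146, -0.6101, -0.7922, 1.0975], [0.0, 0.0, 0.0, 1.0]]
top 366.4999810047789 366.4999810047789 323.8978226374747 205.6744185974701 -0.08689440308545182
[[0.0192, -0.9882, 0.1519, 0.4059], [-0.9994, -0.0145, 0.0318, -0.0979], [-0.0292, -0.1524, -0.9879, 1.0338], [0.0, 0.0, 0.0, 1.0]]
wrist 306.6306103106824 306.6306103106824 320.82538113047593 194.2475697013289 -0.018178432607437615
[[0.2729, 0.9313, 0.2414, 0.079], [0.962, -0.2639, -0.0694, 0.5241], [-0.001, 0.2512, -0.9679, 0.3841], [0.0, 0.0, 0.0, 1.0]]
```

View pics/scene0.png

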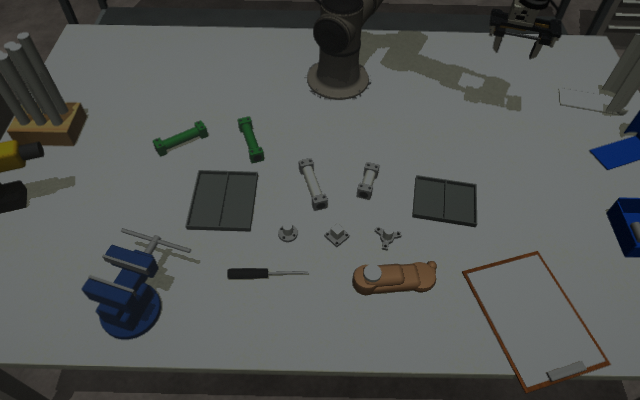

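View pics/top0.png

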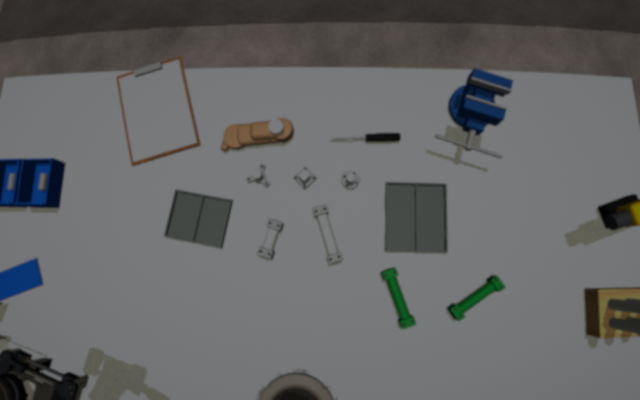

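View pics/wrist0.png

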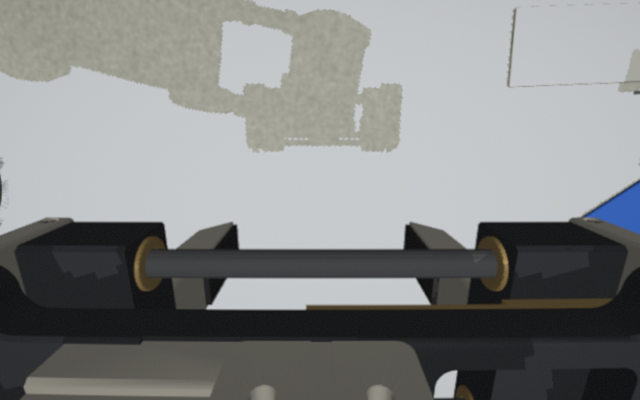

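The top view shows the bare pylons at (327,235), which is long, and (270,239), which is short. Green look-alikes are at (397,297) and (475,297). The adapters are square (305,177), round (350,180) and three-arm (259,175). The trays are large (415,217) and small (199,219). I'll confirm these in an enlarged crop.

```bash
cat > h.py <<'E'
from cell import robot
import cv2,numpy as np
def cam(n): 
    c=robot.read_camera(n); return c
def ray(c,u,v):
    xd=(u-c['cx'])/c['fx']; yd=(v-c['cy'])/c['fy']; x,y=xd,yd
    for _ in range(20):
        r=x*x+y*y; f=1+c['k1']*r; x,y=xd/f,yd/f
    d=c['T'][:3,:3]@np.array([x,y,1.]); return c['T'][:3,3],d
def bp(c,u,v,z):
    o,d=ray(c,u,v); return o+d*(z-o[2])/d[2]
def pj(c,P):
    P=np.atleast_2d(P); q=(P-c['T'][:3,3])@c['T'][:3,:3]; s=q[:,:2]/q[:,2:]; r=(s**2).sum(1,keepdims=True)
    s=s*(1+c['k1']*r); return s*c['fx']+[c['cx'],c['cy']]
E
python3 - <<'E'
import cv2
a=cv2.imread('pics/top0.png')[120:280,150:460]; cv2.imwrite('pics/topc.png',cv2.resize(a,None,fx=2.58,fy=2.58,interpolation=cv2.INTER_CUBIC))
a=cv2.imread('pics/scene0.png')[140:260,180:490]; cv2.imwrite('pics/scenec.png',cv2.resize(a,None,fx=2.58,fy=2.58,interpolation=cv2.INTER_CUBIC))
E
```

```text
(no output)
```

View pics/topc.png

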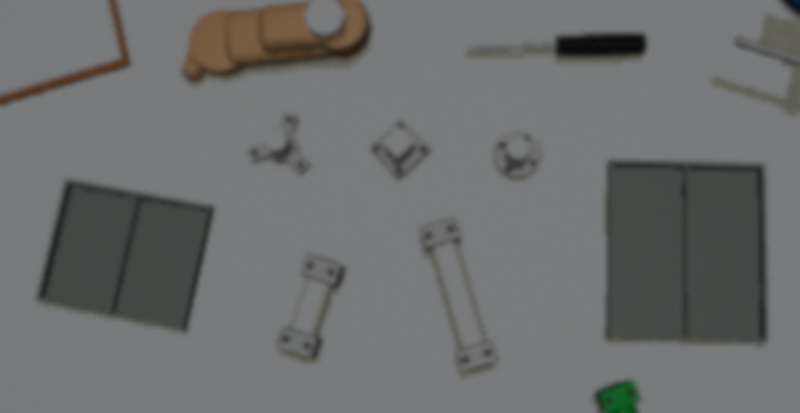

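View pics/scenec.png

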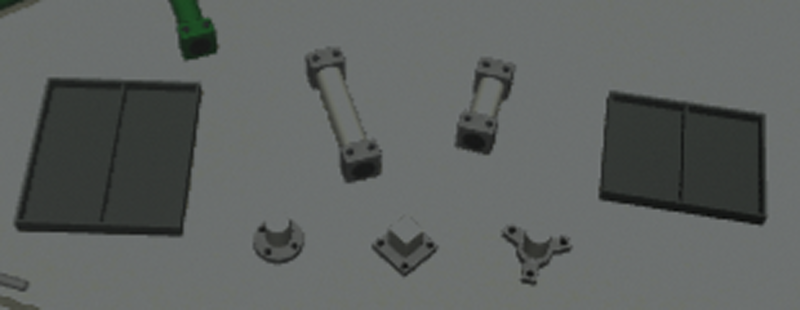

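```bash
python3 - <<'E'
import cv2,numpy as np
def crop(n,u,v,w,h,k,o):
    a=cv2.imread(f'pics/{n}0.png')[v:v+h,u:u+w]
    a=cv2.convertScaleAbs(a,alpha=1.6); a=cv2.resize(a,None,fx=k,fy=k,interpolation=cv2.INTER_CUBIC)
    for i in range(0,w,10): cv2.line(a,(i*k,0),(i*k,6 if i%50 else 16),(0,0,255),1)
    for i in range(0,h,10): cv2.line(a,(0,i*k),(6 if i%50 else 16,i*k),(0,0,255),1)
    cv2.imwrite('pics/'+o,a)
crop('scene',270,150,140,105,5,'s5.png')
crop('top',240,160,130,110,5,'t5.png')
E
```

```text
(no output)
```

View pics/s5.png

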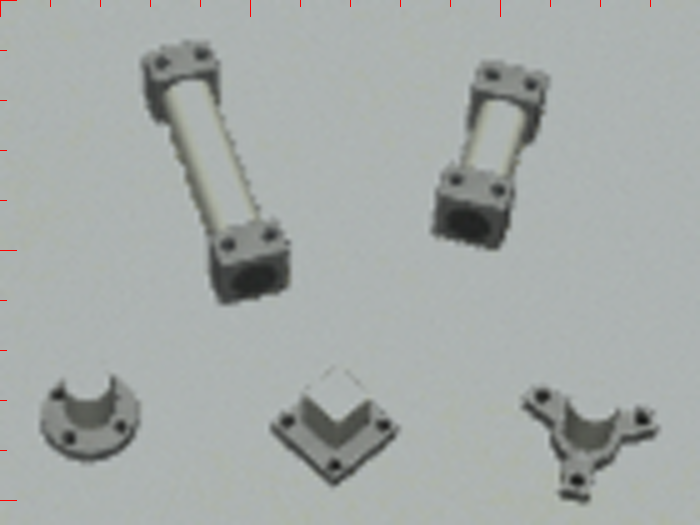

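View pics/t5.png

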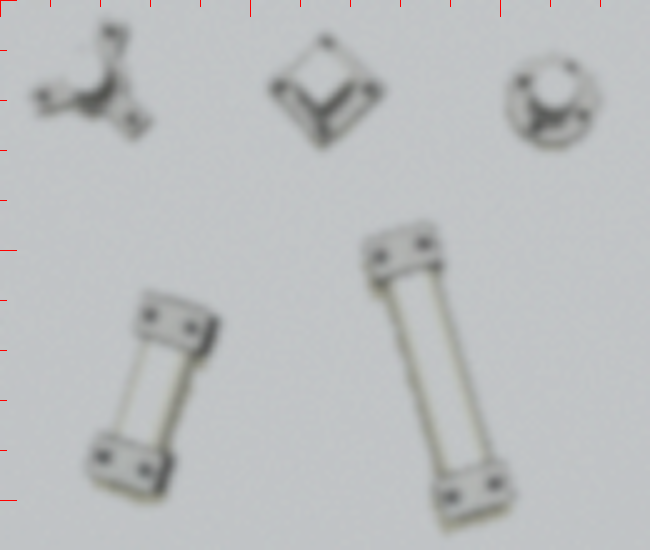

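```bash
cat > m.py <<'E'
from h import *
C={n:cam(n) for n in ['scene','top']}
S=lambda L:np.array(L)/5+[270,150]
T=lambda L:np.array(L)/5+[240,160]
pyl={'long':(S([(163,63),(201,54),(229,243),(270,234)]),T([(379,256),(424,243),(451,496),(495,483)])),
'short':(S([(493,75),(531,85),(456,180),(499,190)]),T([(150,315),(192,327),(103,457),(145,470)]))}
for k,(a,b) in pyl.items():
    for n,p in (('scene',a),('top',b)):
        P=np.array([bp(C[n],u,v,.04) for u,v in p])
        # scene: first two are near-base end; top reversed
        c=P.mean(0); e=P[:2].mean(0)-P[2:].mean(0); print(k,n,np.round(c*1000,1),'yaw deg',np.degrees(np.arctan2(e[1],e[0])),'len',np.hypot(*e[:2]))
for k,a,b in (('square',[(336,423)],[(325,88)]),('round',[(89.5,410)],[(555,96)]),('three',[(587,430)],[(95,95)])):
    for n,p in (('scene',S(a)),('top',T(b))):
        print(k,n,np.round(bp(C[n],*p[0],.01)*1000,1))
for n,a in (('scene',S([(288,421),(384,425)])),('top',T([(279,88),(373,89)]))):
    P=[bp(C[n],u,v,.01) for u,v in a]; e=P[1]-P[0]; print('sqdiag',n,np.degrees(np.arctan2(e[1],e[0])),np.hypot(*e[:2]))
s2=lambda L:np.array(L)/2.58+[180,140]; t2=lambda L:np.array(L)/2.58+[150,120]
tr={'large':(s2([(49,79),(201,84),(182,228),(18,224)]),t2([(764,165),(608,162),(606,341),(766,342)])),
'small':(s2([(611,92),(766,114),(766,214),(600,193)]),t2([(213,207),(68,181),(39,299),(187,330)]))}
for k,(a,b) in tr.items():
    for n,p in (('scene',a),('top',b)):
        P=np.array([bp(C[n],u,v,.016) for u,v in p]); 
        print(k,n,np.round(P.mean(0)*1000,1)); print(np.round(P*1000).tolist())
        print([round(float(np.hypot(*(P[(i+1)%4]-P[i])[:2]))*1000) for i in range(4)],[round(float(np.degrees(np.arctan2(*(P[(i+1)%4]-P[i])[1::-1]))),1) for i in range(4)])
E
python3 m.py
```

```text
long scene [483.6 -75.5  40. ] yaw deg -162.40914307903273 len 0.13504747041030207
long top [481.9 -76.8  40. ] yaw deg 17.59413228369845 len 0.13611688724011997
short scene [468.6  82.4  40. ] yaw deg 163.3385248457561 len 0.08078997751662062
short top [466.3  80.7  40. ] yaw deg -16.24772773030887 len 0.08138351809928414
square scene [646.4  -7.3  10. ]
square top [643.9  -9.1  10. ]
round scene [ 641.7 -138.2   10. ]
round top [ 640.9 -140.9   10. ]
three scene [647.3 125.7  10. ]
three top [638.4 123.8  10. ]
sqdiag scene 88.690095846076 0.05088182177490739
sqdiag top -89.95472327147341 0.05406214326457118
large scene [ 539.8 -321.5   16. ]
[[442.0, -407.0, 16.0], [444.0, -236.0, 16.0], [637.0, -237.0, 16.0], [637.0, -406.0, 16.0]]
[171, 193, 169, 195] [89.2, -0.5, -90.1, -179.9]
large top [ 533.  -323.2   16. ]
[[630.0, -411.0, 16.0], [630.0, -239.0, 16.0], [435.0, -236.0, 16.0], [436.0, -407.0, 16.0]]
[172, 195, 172, 193] [89.8, 179.1, -89.6, -1.1]
small scene [523.9 296.9  16. ]
[[442.0, 225.0, 16.0], [469.0, 395.0, 16.0], [603.0, 370.0, 16.0], [581.0, 198.0, 16.0]]
[172, 137, 173, 141] [81.1, -10.4, -97.3, 169.2]
small top [520.6 291.5  16. ]
[[574.0, 196.0, 16.0], [602.0, 365.0, 16.0], [468.0, 388.0, 16.0], [438.0, 217.0, 16.0]]
[171, 135, 173, 138] [80.8, 170.3, -100.0, -8.9]
```

```bash
python3 - <<'E'
import cv2,numpy as np
def crop(n,u,v,w,h,k,o):
    a=cv2.imread(f'pics/{n}0.png')[v:v+h,u:u+w]
    a=cv2.convertScaleAbs(a,alpha=1.8); a=cv2.resize(a,None,fx=k,fy=k,interpolation=cv2.INTER_CUBIC)
    return a
a=np.hstack([crop('scene',180,160,90,80,4,''),crop('scene',405,165,90,80,4,'')])
b=np.hstack([crop('top',375,175,90,80,4,''),crop('top',155,180,90,80,4,'')])
cv2.imwrite('pics/trays.png',np.vstack([a[:300],b[:300]]))
E
```

```text
(no output)
```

View pics/trays.png

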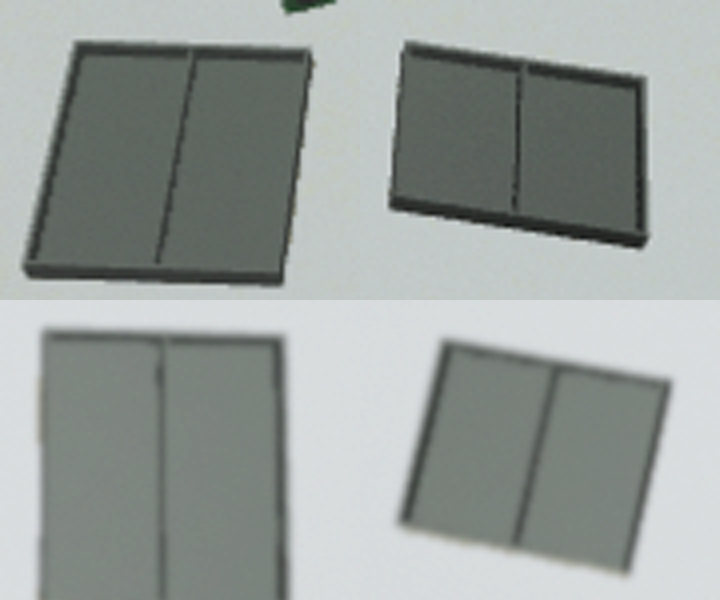

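```bash
cat > m2.py <<'E'
from h import *
from scipy.optimize import least_squares
C={n:cam(n) for n in ['scene','top']}
A=lambda L,o:np.array(L)/4+o
tr={'large':(195,172,A([(77,42),(312,50),(283,274),(25,263)],[180,160]),np.array([(764,165),(608,162),(606,341),(766,342)])/2.58+[150,120]),
'small':(140,172,A([(45,43),(285,76),(286,236),(31,200)],[405,165]),A([(311,80),(85,40),(42,223),(270,273)],[155,180]))}
for k,(lx,ly,a,b) in tr.items():
    for n,p,sg in (('scene',a,-1),('top',b,1)):
        loc=np.array([(sg*lx,-ly),(sg*lx,ly),(-sg*lx,ly),(-sg*lx,-ly)])/2000
        def f(q):
            c,s=np.cos(q[2]),np.sin(q[2]); w=loc@np.array([[c,s],[-s,c]])+q[:2]
            return (pj(C[n],np.c_[w,np.full(4,.016)])-p).ravel()
        r=least_squares(f,[.53,-.32 if k=='large' else .29,-.0])
        print(k,n,np.round(r.x[:2]*1000,1),np.degrees(r.x[2]),np.round(r.fun,1))
E
python3 m2.py
```

```text
large scene [ 538.7 -321.7] -0.7490741834722139 [-0.1 -0.3  0.4 -0.4 -0.1  0.  -0.2  0.6]
large top [ 533.  -323.1] -0.5284422255020433 [-0.3  0.  -0.3 -0.3  0.2 -0.4  0.3  0.6]
small scene [524.8 295.6] -9.247375410431749 [-0.4 -0.2 -0.3  0.4  0.4  0.3  0.2 -0.5]
small top [520.8 291.1] -9.503409613346967 [ 0.3 -0.2  0.3 -0.6 -0.4  0.9 -0.2 -0.1]
```

```bash
cat > to.py <<'E'
import sys
from h import *
x,y,z,yaw=map(float,sys.argv[1:5])
s=robot.observe(); p=np.array(s['tool_pos'])*1000; from scipy.spatial.transform import Rotation as R
r=R.from_euler('xyz',s['tool_rot']); g=R.from_euler('xyz',[np.pi,0,yaw])
rv=(r.inv()*g).as_rotvec(); d=r.inv().apply(np.array([x,y,z])-p)
n=max(np.abs(d).max()/55,np.abs(rv).max()/.18)
print('t',s['time'],'pos',np.round(p,1),'rot',np.round(s['tool_rot'],4),'open',round(s['opening']*1000,1),'F',np.round(s['contact_force'],1))
print('d',np.round(d,1),'rv',np.round(rv,4),'rows',round(n,1),'q',np.round(s['qpos'],2))
E
python3 to.py 467.5 81.5 150 1.283
```

```text
t 0.35 pos [143.4 505.  226.6] rot [-3.1416e+00  3.0000e-04  1.2941e+00] open 91.9 F [-0.5 -0.4 -0.3]
d [-318.8  427.5   76.7] rv [-0.      0.0003  0.0111] rows 7.8 q [ 1.15  0.34  1.52 -0.    1.28 -0.15]
```

>>> move_arm(increments=[[80,-16,21,4,0,0,0],[80,-32,43,8,0,0,0],[80,-32,43,8,0,0,0],[80,-32,43,8,0,0,0],[80,-32,43,8,0,0,0],[80,-32,43,8,0,0,0],[80,-32,43,8,0,0,0],[80,-32,43,8,0,0,0],[80,-32,43,8,0,0,0],[80,-30,40,8,0,0,0],[80,-15,20,4,0,0,0],[80,0,0,0,0,0,0]], newtons=30)

```text
time: 1.85
tool_pos: [0.4775, 0.0722, 0.1449]
tool_rot: [3.137, -0.006, 1.296]
contact_force: [-0.3, -0.3, 0.0]
opening: 0.0799
```

```bash
python3 to.py 467.5 81.5 150 1.283; python3 - <<'E'
from h import *
c=cam('wrist'); cv2.imwrite('pics/w1.png',c['img'][:,:,::-1]); np.save('w1.npy',c['T']); print(pj(c,[.4675,.0815,.04]))
E
```

```text
t 1.85 pos [477.5  72.2 144.9] rot [ 3.1369 -0.0057  1.2957] open 79.9 F [-0.3 -0.3  0. ]
d [  6.3 -12.1  -5.2] rv [ 0.0046 -0.0057  0.0127] rows 0.2 q [-0.01  0.35  1.76  0.    1.02 -1.31]
[[326.19314323 179.06735879]]
```

View pics/w1.png

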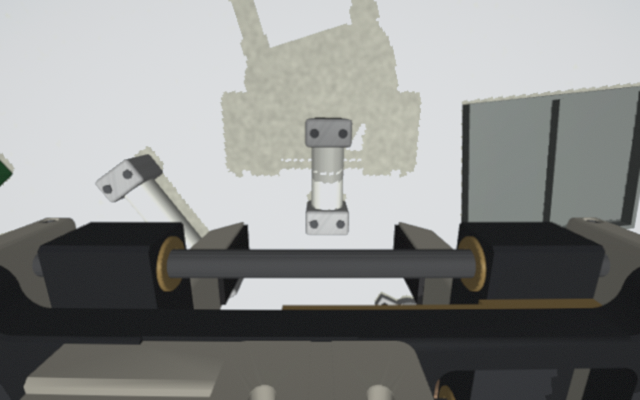

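The wrist view shows the short pylon with clamp screws at about (315,134), (341,134), (313,224) and (342,224).

```bash
python3 - <<'E'
from h import *
c=cam('wrist')
P=np.array([bp(c,u,v,.04) for u,v in [(315,134),(341,134),(313,224),(342,224)]])
e=P[:2].mean(0)-P[2:].mean(0); print(P.mean(0)*1000,np.degrees(np.arctan2(e[1],e[0])),np.hypot(*e[:2]))
E
```

```text
[468.65157014  83.19027204  40.        ] 164.336067741609 0.08051838720055245
```

```bash
python3 to.py 468 82.4 11 1.286
```

```text
t 1.95 pos [476.4  73.7 145.2] rot [ 3.1374 -0.0059  1.2979] open 80.2 F [ 0.4  0.4 -0.1]
d [  5.3 -11.  134.2] rv [ 0.0042 -0.0059  0.0119] rows 2.4 q [-0.01  0.35  1.76  0.01  1.02 -1.31]
```

>>> move_arm(increments=[[60,5,-10,15,0.004,-0.006,0.012],[60,0,0,28,0,0,0],[60,0,0,28,0,0,0],[60,0,0,25,0,0,0],[60,0,0,15,0,0,0],[60,0,0,0,0,0,0]])

```text
time: 2.7
tool_pos: [0.4648, 0.0891, 0.0341]
tool_rot: [3.139, -0.002, 1.295]
contact_force: [0.1, -0.3, 0.2]
opening: 0.0599
```

```bash
python3 to.py 468 82.4 11 1.286
```

```text
t 2.7 pos [464.8  89.1  34.1] rot [ 3.1387e+00 -1.9000e-03  1.2954e+00] open 59.9 F [ 0.1 -0.3  0.2]
d [-5.6  4.8 23.1] rv [ 0.0029 -0.0019  0.0094] rows 0.4 q [ 0.03  0.51  1.9   0.    0.73 -1.27]
```

>>> move_arm(increments=[[60,-5.5,5,8,0.003,-0.002,0.009],[60,0,0,10,0,0,0],[60,0,0,5,0,0,0],[60,0,0,0,0,0,0]])

```text
time: 3.2
tool_pos: [0.4691, 0.083, 0.0115]
tool_rot: [3.139, -0.001, 1.287]
contact_force: [0.2, 0.1, -0.4]
opening: 0.0601
```

```bash
python3 to.py 468 82.4 11 1.286
```

```text
t 3.2 pos [469.1  83.   11.5] rot [ 3.1388e+00 -8.0000e-04  1.2874e+00] open 60.1 F [ 0.2  0.1 -0.4]
d [-0.9 -0.9  0.5] rv [ 0.0028 -0.0008  0.0014] rows 0.0 q [ 0.01  0.55  1.91 -0.    0.68 -1.27]
```

Next I close the fingers and lift slightly.

>>> move_arm(increments=[[20,0,0,0,0,0,0],[20,0,0,0,0,0,0],[20,0,0,0,0,0,0],[20,0,0,0,0,0,0],[20,0,0,-10,0,0,0],[20,0,0,-25,0,0,0],[20,0,0,-25,0,0,0],[20,0,0,-15,0,0,0],[20,0,0,0,0,0,0]], newtons=40)

```text
time: 4.32
tool_pos: [0.4684, 0.083, 0.0907]
tool_rot: [3.139, -0.001, 1.287]
contact_force: [0.1, 0.2, -2.1]
opening: 0.029
```

```bash
python3 to.py 529.7 334.8 100 1.407; python3 - <<'E'
from h import *
c=cam('wrist'); cv2.imwrite('pics/w2.png',c['img'][:,:,::-1])
E
```

```text
t 4.325 pos [468.4  83.   90.7] rot [ 3.1392e+00 -8.0000e-04  1.2871e+00] open 29.0 F [ 0.1  0.2 -2.1]
d [258.9 -11.6  -9.1] rv [ 0.0024 -0.0007 -0.1199] rows 4.7 q [ 0.01  0.42  1.84  0.    0.88 -1.27]
```

View pics/w2.png

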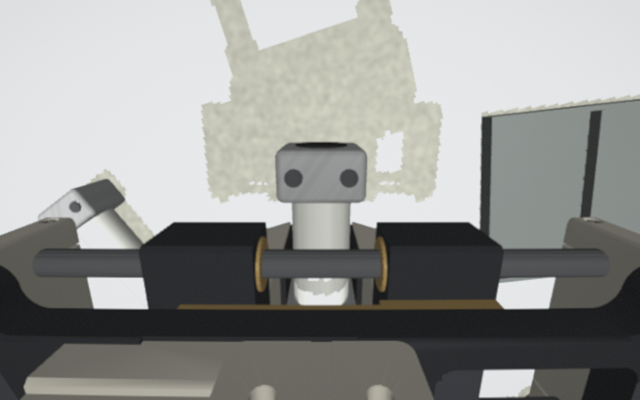

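>>> move_arm(increments=[[20,18,-1,0,0,0,-0.01],[20,36,-2,0,0,0,-0.02],[20,36,-2,0,0,0,-0.02],[20,36,-2,0,0,0,-0.02],[20,36,-2,0,0,0,-0.02],[20,36,-2,0,0,0,-0.02],[20,30,-1,0,0,0,-0.01],[20,15,0,0,0,0,0],[20,0,0,0,0,0,0]])

```text
time: 5.5
tool_pos: [0.5066, 0.3366, 0.0814]
tool_rot: [-3.131, 0.004, 1.414]
contact_force: [0.1, -1.8, -2.1]
opening: 0.0287
```

```bash
python3 to.py 529.7 334.8 60 1.407; python3 - <<'E'
from h import *
c=cam('wrist'); cv2.imwrite('pics/w3.png',c['img'][:,:,::-1]);c=cam('scene'); cv2.imwrite('pics/s3.png',cv2.resize(c['img'][100:260,340:560,::-1],None,fx=3.5,fy=3.5))
E
```

```text
t 5.5 pos [506.6 336.6  81.4] rot [-3.1309  0.0042  1.4141] open 28.7 F [ 0.1 -1.8 -2.1]
d [ 1.9 23.3 21.2] rv [-0.0106  0.0043  0.007 ] rows 0.4 q [ 0.46  0.64  1.46  0.    1.06 -0.96]
```

View pics/w3.png

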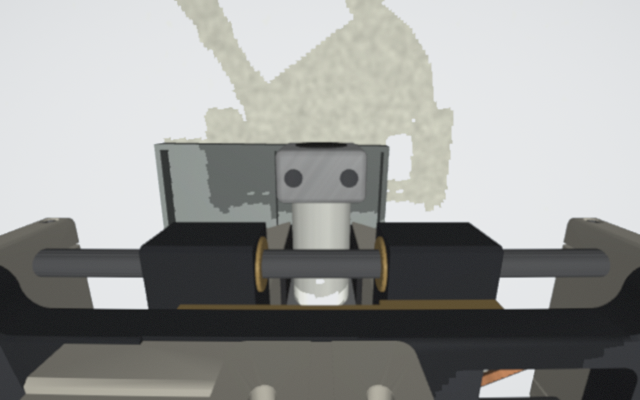

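View pics/s3.png

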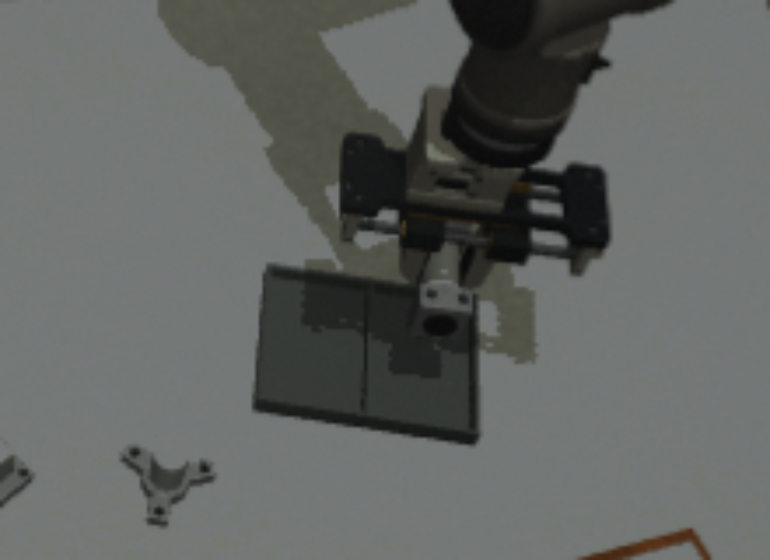

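```bash
python3 - <<'E'
from h import *
c=cam('wrist'); 
a=bp(c,157,146,.016);b=bp(c,388,146,.016);m=bp(c,277,149,.016);print(a,b,m,np.degrees(np.arctan2(*(b-a)[1::-1])),np.hypot(*(b-a)[:2]))
y=np.radians(80.6); ux=np.array([np.sin(y),-np.cos(y)]); print(((a+b)/2)[:2]+ux*.07)
E
```

```text
[0.44265466 0.22473947 0.016     ] [0.46921645 0.3911359  0.016     ] [0.45873372 0.31113929 0.016     ] 80.93042039666422 0.16850312128381587
[0.52499561 0.29650487]
```

```bash
python3 to.py 531 336.4 40 1.407
```

```text
t 5.65 pos [507.  334.8  81.9] rot [-3.1311  0.0044  1.412 ] open 29.2 F [ 0.1 -0.3 -1.5]
d [ 5.6 23.9 41.7] rv [-0.0105  0.0045  0.005 ] rows 0.8 q [ 0.46  0.64  1.46  0.    1.06 -0.96]
```

>>> move_arm(increments=[[20,3,12,5,-0.005,0.002,0.002],[20,2,10,15,-0.005,0.002,0.002],[20,0,2,15,0,0,0],[20,0,0,5,0,0,0],[20,0,0,0,0,0,0]])

```text
time: 6.28
tool_pos: [0.5334, 0.3329, 0.038]
tool_rot: [-3.14, 0.002, 1.404]
contact_force: [0.5, -0.4, -1.7]
opening: 0.0292
```

```bash
python3 to.py 531 336.4 15.5 1.407
```

```text
t 6.275 pos [533.4 332.9  38. ] rot [-3.1403e+00  1.6000e-03  1.4036e+00] open 29.2 F [ 0.5 -0.4 -1.7]
d [ 3.1 -2.9 22.5] rv [-0.0013  0.0016 -0.0034] rows 0.4 q [ 0.44  0.72  1.43 -0.    0.99 -0.97]
```

>>> move_arm(increments=[[20,3,-3,8,0,0,0],[20,0,0,8,0,0,0],[20,0,0,5,0,0,0],[20,0,0,2,0,0,0],[20,0,0,0,0,0,0]])

```text
time: 6.9
tool_pos: [0.5309, 0.3373, 0.0164]
tool_rot: [3.141, 0.0, 1.405]
contact_force: [0.1, 0.8, -2.1]
opening: 0.0292
```

```bash
python3 to.py 531 336.4 15.5 1.407
```

```text
t 6.9 pos [530.9 337.3  16.4] rot [3.1408e+00 4.0000e-04 1.4047e+00] open 29.2 F [ 0.1  0.8 -2.1]
d [-0.8  0.3  0.9] rv [ 0.0008  0.0004 -0.0023] rows 0.0 q [ 0.44  0.75  1.45 -0.    0.94 -0.96]
```

>>> move_arm(increments=[[20,0,0,1,0,0,0],[20,0,0,1,0,0,0],[20,0,0,0,0,0,0]])

```text
time: 7.28
tool_pos: [0.5311, 0.3374, 0.0161]
tool_rot: [3.14, -0.0, 1.405]
contact_force: [0.7, 0.6, -2.3]
opening: 0.0289
```

```bash
python3 to.py 531 336.4 15.5 1.407
```

```text
t 7.275 pos [531.1 337.4  16.1] rot [ 3.1398e+00 -3.0000e-04  1.4048e+00] open 28.9 F [ 0.7  0.6 -2.3]
d [-1.   0.   0.6] rv [ 0.0018 -0.0003 -0.0022] rows 0.0 q [ 0.44  0.75  1.45 -0.    0.94 -0.96]
```

>>> move_arm(increments=[[20,0,0,2,0,0,0],[20,0,0,2,0,0,0],[20,0,0,0,0,0,0]])

```text
time: 7.65
tool_pos: [0.5314, 0.3375, 0.0162]
tool_rot: [3.138, -0.001, 1.405]
contact_force: [0.2, 0.1, -1.9]
opening: 0.0291
```

>>> move_arm(increments=[[38,0,0,0,0,0,0],[38,0,0,0,0,0,0],[38,0,0,0,0,0,0]])

```text
time: 8.02
tool_pos: [0.5317, 0.3376, 0.0156]
tool_rot: [3.138, -0.001, 1.405]
contact_force: [-1.0, -0.6, -0.1]
opening: 0.0381
```

```bash
python3 to.py 531 336.4 120 1.407
```

```text
t 8.025 pos [531.7 337.6  15.6] rot [ 3.138e+00 -1.300e-03  1.405e+00] open 38.1 F [-1.  -0.6 -0.1]
d [-1.200e+00 -1.000e-01 -1.044e+02] rv [ 0.0036 -0.0013 -0.002 ] rows 1.9 q [ 0.44  0.75  1.45 -0.    0.94 -0.96]
```

>>> move_arm(increments=[[38,0,0,-10,0,0,0],[38,0,0,-25,0,0,0],[50,0,0,-30,0,0,0],[60,0,0,-30,0,0,0],[60,0,0,-15,0,0,0]])

```text
time: 8.65
tool_pos: [0.531, 0.3374, 0.1295]
tool_rot: [3.139, -0.0, 1.405]
contact_force: [-0.1, 0.3, 0.6]
opening: 0.0594
```

```bash
python3 - <<'E'
from h import *
c=cam('wrist'); cv2.imwrite('pics/w4.png',c['img'][:,:,::-1])
E
python3 to.py 641 -140 140 1.407;python3 to.py 641 -140 140 0.8
```

```text
t 8.7 pos [531.6 337.7 131. ] rot [ 3.1376e+00 -1.5000e-03  1.4049e+00] open 59.8 F [0.5 0.1 1.8]
d [-453.   186.8   -9. ] rv [ 0.004  -0.0015 -0.0021] rows 8.2 q [ 0.44  0.61  1.35 -0.    1.17 -0.96]
t 8.7 pos [531.6 337.7 131. ] rot [ 3.1376e+00 -1.5000e-03  1.4049e+00] open 59.8 F [0.5 0.1 1.8]
d [-453.   186.8   -9. ] rv [ 0.0034 -0.0027  0.6049] rows 8.2 q [ 0.44  0.61  1.35 -0.    1.17 -0.96]
```

View pics/w4.png

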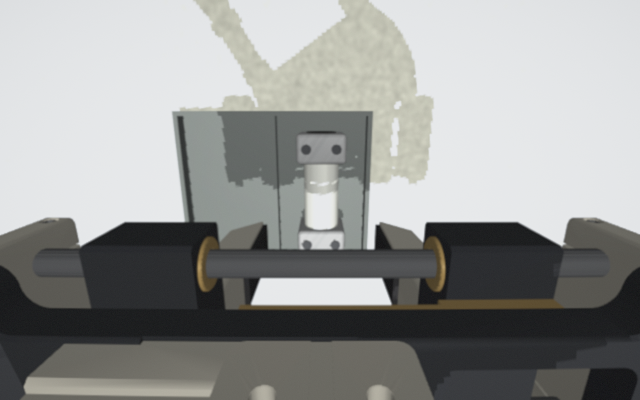

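The wrist view shows the short pylon seated flat in its compartment, midway between the divider (u≈277) and the wall (u≈367). Next is the round adapter.

>>> move_arm(increments=[[60,-20,8,-3,0,0,0],[60,-40,16,-2,0,0,0],[60,-40,16,-2,0,0,0],[60,-40,16,-2,0,0,0],[60,-40,16,-2,0,0,0],[60,-40,16,0,0,0,0],[60,-40,16,0,0,0,0],[60,-40,16,0,0,0,0],[60,-40,16,0,0,0,0],[60,-40,16,0,0,0,0],[60,-30,14,0,0,0,0],[60,-15,7,0,0,0,0]])

```text
time: 10.2
tool_pos: [0.6253, -0.1377, 0.1295]
tool_rot: [-3.124, 0.005, 1.401]
contact_force: [-0.3, 0.9, 0.7]
opening: 0.0604
```

>>> move_arm(increments=[[60,0,0,0,0,0,0]])

```text
time: 10.32
tool_pos: [0.6246, -0.1389, 0.1285]
tool_rot: [-3.122, 0.004, 1.399]
contact_force: [0.7, 0.2, -0.2]
opening: 0.0602
```

```bash
python3 - <<'E'
from h import *
c=cam('wrist'); cv2.imwrite('pics/w5.png',c['img'][:,:,::-1])
print(pj(c,[[.641,-.1395,.01],[.641,-.1395,.04]]))
E
python3 to.py 641 -139.5 100 1.407
```

```text
[[322.71674602 208.51081129]
 [322.7878115  218.349904  ]]
t 10.375 pos [ 624.5 -138.1  128.5] rot [-3.1217  0.0043  1.4001] open 59.9 F [-0.4 -0.3  0.3]
d [ 1.5 17.1 28.2] rv [-0.0199  0.0042 -0.0069] rows 0.5 q [-0.33  0.64  1.3  -0.01  1.22 -1.73]
```

View pics/w5.png

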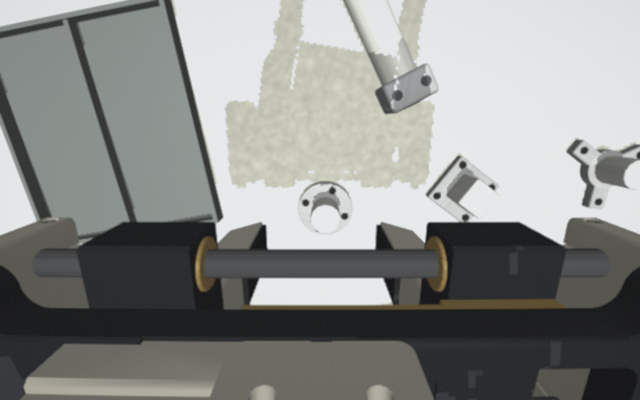

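```bash
python3 to.py 641.5 -138.2 14 1.407
```

```text
t 10.375 pos [ 624.5 -138.1  128.5] rot [-3.1217  0.0043  1.4001] open 59.9 F [-0.4 -0.3  0.3]
d [  3.3  19.1 114.2] rv [-0.0199  0.0042 -0.0069] rows 2.1 q [-0.33  0.64  1.3  -0.01  1.22 -1.73]
```

>>> move_arm(increments=[[60,2,9,8,-0.01,0.002,-0.003],[60,1,8,20,-0.01,0.002,-0.003],[60,0,0,22,0,0,0],[60,0,0,15,0,0,0],[60,0,0,5,0,0,0],[60,0,0,0,0,0,0]])

```text
time: 11.12
tool_pos: [0.6433, -0.1307, 0.0553]
tool_rot: [3.139, -0.001, 1.415]
contact_force: [0.0, -0.0, 0.2]
opening: 0.0599
```

```bash
python3 to.py 641.5 -138.2 14 1.407
```

```text
t 11.125 pos [ 643.3 -130.7   55.3] rot [ 3.1394e+00 -1.5000e-03  1.4148e+00] open 59.9 F [ 0.  -0.   0.2]
d [-7.8 -0.7 41.3] rv [ 0.0021 -0.0015  0.0078] rows 0.8 q [-0.32  0.74  1.33  0.    1.07 -1.73]
```

>>> move_arm(increments=[[60,-6,0,8,0.002,-0.001,0.007],[60,-1,0,14,0,0,0],[60,0,0,12,0,0,0],[60,0,0,5,0,0,0],[60,0,0,0,0,0,0]])

```text
time: 11.75
tool_pos: [0.6427, -0.1386, 0.0146]
tool_rot: [3.14, -0.0, 1.407]
contact_force: [-0.1, -0.3, -0.2]
opening: 0.0599
```

```bash
python3 to.py 641.5 -138.2 14 1.407
```

```text
t 11.75 pos [ 642.7 -138.6   14.6] rot [ 3.1399e+00 -2.0000e-04  1.4068e+00] open 59.9 F [-0.1 -0.3 -0.2]
d [ 0.2 -1.2  0.6] rv [ 0.0017 -0.0002 -0.0002] rows 0.0 q [-0.33  0.79  1.36  0.    0.99 -1.74]
```

>>> move_arm(increments=[[15,0,0,0,0,0,0],[15,0,0,0,0,0,0],[15,0,0,0,0,0,0],[15,0,0,0,0,0,0],[15,0,0,0,0,0,0],[15,0,0,-10,0,0,0],[15,0,0,-30,0,0,0],[15,0,0,-35,0,0,0],[15,0,0,-30,0,0,0],[15,0,0,-10,0,0,0],[15,0,0,0,0,0,0]])

```text
time: 13.12
tool_pos: [0.6423, -0.1383, 0.135]
tool_rot: [3.14, -0.0, 1.407]
contact_force: [-0.6, 1.0, -1.3]
opening: 0.0246
```

```bash
python3 - <<'E'
from h import *
c=cam('wrist'); cv2.imwrite('pics/w6.png',c['img'][:,:,::-1])
E
python3 to.py 517 253.6 120 1.407
```

```text
t 13.175 pos [ 642.  -138.2  134.3] rot [ 3.1406e+00 -4.0000e-04  1.4069e+00] open 24.9 F [-0.8 -0.4 -1.4]
d [ 366.2 -187.3   14.3] rv [ 0.001  -0.0004 -0.0001] rows 6.7 q [-0.33  0.66  1.25  0.    1.23 -1.74]
```

View pics/w6.png

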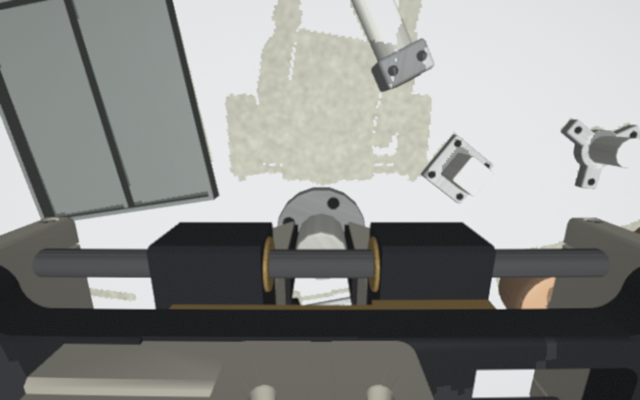

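The round adapter is held (plate at about (321,215)). I carry it to the near compartment of the small tray.

>>> move_arm(increments=[[15,18,-9,0,0,0,0],[15,36,-18,0,0,0,0],[15,36,-18,0,0,0,0],[15,36,-18,0,0,0,0],[15,36,-18,0,0,0,0],[15,36,-18,0,0,0,0],[15,36,-18,0,0,0,0],[15,36,-18,0,0,0,0],[15,36,-18,0,0,0,0],[15,30,-15,0,0,0,0],[15,15,-7,0,0,0,0],[15,0,0,0,0,0,0]])

```text
time: 14.68
tool_pos: [0.5061, 0.2584, 0.122]
tool_rot: [-3.114, 0.002, 1.411]
contact_force: [1.0, -0.8, -1.0]
opening: 0.0253
```

```bash
python3 - <<'E'
from h import *
c=cam('wrist'); cv2.imwrite('pics/w7.png',c['img'][:,:,::-1])
E
python3 to.py 517 253.6 60 1.407
```

```text
t 14.725 pos [506.4 257.7 121.9] rot [-3.1137e+00  2.2000e-03  1.4105e+00] open 24.9 F [-0.   0.1 -0.8]
d [-2.2 12.9 61.6] rv [-0.0279  0.0022  0.0035] rows 1.1 q [ 0.33  0.53  1.53  0.01  1.11 -1.09]
```

View pics/w7.png

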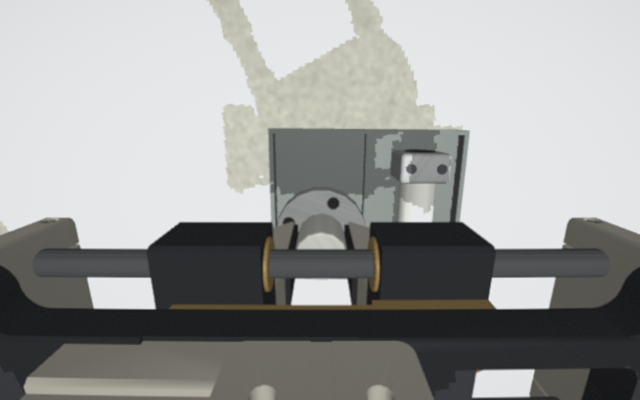

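>>> move_arm(increments=[[15,-1,6,10,-0.014,0.001,0.002],[15,-1,6,20,-0.014,0.001,0.002],[15,0,1,20,0,0,0],[15,0,0,10,0,0,0],[15,0,0,0,0,0,0]])

```text
time: 15.35
tool_pos: [0.5214, 0.2475, 0.0578]
tool_rot: [3.139, 0.002, 1.399]
contact_force: [0.3, 0.6, -1.5]
opening: 0.0251
```

```bash
python3 to.py 517 253.6 18.5 1.407
```

```text
t 15.35 pos [521.4 247.5  57.8] rot [3.1388e+00 1.6000e-03 1.3990e+00] open 25.1 F [ 0.3  0.6 -1.5]
d [ 5.3 -5.5 39.3] rv [ 0.0028  0.0017 -0.008 ] rows 0.7 q [ 0.31  0.61  1.58 -0.    0.94 -1.09]
```

>>> move_arm(increments=[[15,5,-5,8,0.003,0.002,-0.008],[15,0,0,13,0,0,0],[15,0,0,12,0,0,0],[15,0,0,4,0,0,0],[15,0,0,0,0,0,0]])

```text
time: 15.98
tool_pos: [0.518, 0.2538, 0.0197]
tool_rot: [3.14, -0.002, 1.407]
contact_force: [-0.9, -1.1, 5.9]
opening: 0.0253
```

```bash
python3 to.py 517 253.6 18.5 1.407
```

```text
t 15.975 pos [518.  253.8  19.7] rot [ 3.1398e+00 -1.5000e-03  1.4075e+00] open 25.3 F [-0.9 -1.1  5.9]
d [-0.4 -1.   1.2] rv [ 0.0018 -0.0015  0.0005] rows 0.0 q [ 0.32  0.67  1.61  0.    0.86 -1.09]
```

In contact with the floor (F about +6 N). Now release and lift.

>>> move_arm(increments=[[36,0,0,0,0,0,0],[36,0,0,0,0,0,0],[36,0,0,0,0,0,0],[36,0,0,-10,0,0,0],[40,0,0,-30,0,0,0],[60,0,0,-35,0,0,0],[60,0,0,-30,0,0,0],[60,0,0,-10,0,0,0]])

```text
time: 16.98
tool_pos: [0.5183, 0.2538, 0.1404]
tool_rot: [3.138, -0.003, 1.407]
contact_force: [-0.2, -0.3, 0.2]
opening: 0.0594
```

```bash
python3 - <<'E'
from h import *
c=cam('wrist'); cv2.imwrite('pics/w8.png',c['img'][:,:,::-1])
E
python3 to.py 645.5 -8.2 130 0.78
```

```text
t 17.025 pos [518.4 253.9 140.9] rot [ 3.1373e+00 -2.9000e-03  1.4074e+00] open 59.5 F [0.3 0.8 1.6]
d [-237.9  168.    10.9] rv [ 0.0032 -0.0042  0.6273] rows 4.3 q [ 0.32  0.51  1.5   0.    1.12 -1.09]
```

View pics/w8.png

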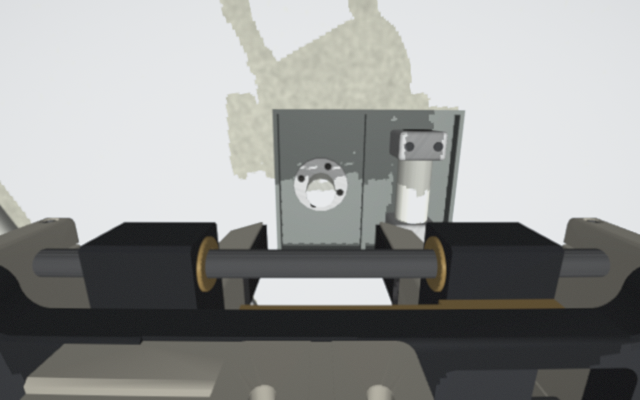

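Both child's-kit parts are seated. Next is the square adapter, translating first and then turning.

>>> move_arm(increments=[[60,-17,12,0,0,0,0],[60,-34,24,0,0,0,0],[60,-34,24,0,0,0,0],[60,-34,24,0,0,0,0],[60,-34,24,0,0,0,0],[60,-34,24,0,0,0,0],[60,-30,20,0,0,0,0],[60,-15,10,0,0,0,0.1],[60,0,0,0,0,0,0.17],[60,0,0,0,0,0,0.17],[60,0,0,0,0,0,0.13],[60,0,0,0,0,0,0.05]])

```text
time: 18.52
tool_pos: [0.6381, -0.0265, 0.1207]
tool_rot: [-3.125, 0.017, 0.76]
contact_force: [-0.5, 0.1, 0.8]
opening: 0.0602
```

```bash
python3 - <<'E'
from h import *
c=cam('wrist'); cv2.imwrite('pics/w9.png',c['img'][:,:,::-1])
print(pj(c,[[.6455,-.0082,.01],[.6455,-.0082,.04]]))
E
python3 to.py 645.5 -8.2 100 0.777
```

```text
[[341.88872641 185.21763707]
 [343.7418755  192.93111174]]
t 18.575 pos [638.  -26.6 120.4] rot [-3.1245  0.0177  0.7589] open 60.2 F [ 0.4 -0.7 -0.7]
d [18.5 -7.8 20.2] rv [-0.0172  0.0175 -0.0183] rows 0.4 q [-0.16  0.65  1.3  -0.    1.21 -0.92]
```

View pics/w9.png

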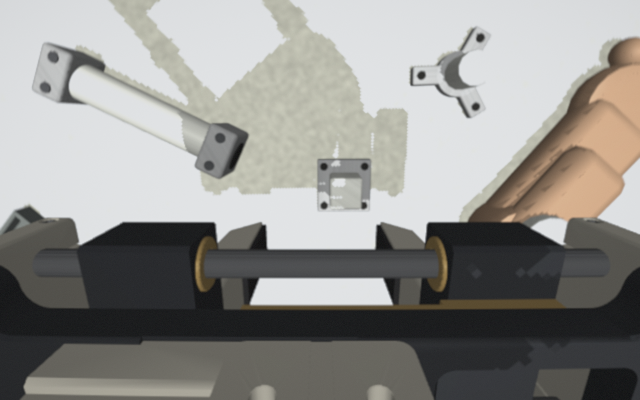

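```bash
python3 - <<'E'
from h import *
c=cam('wrist')
P=np.array([bp(c,u,v,.01) for u,v in [(324,164),(364,164),(324,206),(366,206)]]);print(P.mean(0))
e=P[1]-P[0]+P[3]-P[2];print(np.arctan2(e[1],e[0]))
E
python3 to.py 646 -7.5 14 0.77
```

```text
[ 0.64701177 -0.00678303  0.01      ]
0.7630424170145711
t 18.625 pos [638.1 -26.4 120.7] rot [-3.1247  0.0173  0.7626] open 60.2 F [ 0.3 -0.2  0.1]
d [ 20.6  -6.4 106.5] rv [-0.017   0.0172 -0.0076] rows 1.9 q [-0.16  0.65  1.3  -0.    1.21 -0.92]
```

>>> move_arm(increments=[[60,10,-3,5,-0.008,0.008,-0.004],[60,8,-2,12,-0.008,0.008,-0.004],[60,0,0,20,0,0,0],[60,0,0,15,0,0,0],[60,0,0,5,0,0,0],[60,0,0,0,0,0,0]])

```text
time: 19.38
tool_pos: [0.6471, -0.0087, 0.0574]
tool_rot: [-3.139, 0.002, 0.775]
contact_force: [0.7, 0.4, 0.2]
opening: 0.0601
```

```bash
python3 to.py 646 -7.5 14 0.77
```

```text
t 19.375 pos [647.1  -8.7  57.4] rot [-3.1393e+00  1.7000e-03  7.7550e-01] open 60.1 F [0.7 0.4 0.2]
d [ 0.1 -1.6 43.4] rv [-0.0023  0.0017  0.0055] rows 0.8 q [-0.13  0.72  1.36  0.    1.06 -0.91]
```

>>> move_arm(increments=[[60,0,-1.5,8,0,0,0.005],[60,0,0,15,0,0,0],[60,0,0,13,0,0,0],[60,0,0,5,0,0,0],[60,0,0,0,0,0,0]])

```text
time: 20.0
tool_pos: [0.6464, -0.0077, 0.0142]
tool_rot: [-3.14, 0.001, 0.77]
contact_force: [-0.8, 1.0, 1.2]
opening: 0.06
```

```bash
python3 to.py 646 -7.5 14 0.77
```

```text
t 20.0 pos [646.4  -7.7  14.2] rot [-3.1404e+00  8.0000e-04  7.7000e-01] open 60.0 F [-0.8  1.   1.2]
d [-0.1 -0.5  0.2] rv [-0.0012  0.0008 -0.    ] rows 0.0 q [-0.13  0.78  1.39  0.    0.98 -0.9 ]
```

>>> move_arm(increments=[[15,0,0,0,0,0,0],[15,0,0,0,0,0,0],[15,0,0,0,0,0,0],[15,0,0,0,0,0,0],[15,0,0,0,0,0,0],[15,0,0,-10,0,0,0],[15,0,0,-30,0,0,0],[15,0,0,-35,0,0,0],[15,0,0,-30,0,0,0],[15,0,0,-10,0,0,0],[15,0,0,0,0,0,0]])

```text
time: 21.38
tool_pos: [0.6465, -0.0077, 0.135]
tool_rot: [-3.141, 0.0, 0.77]
contact_force: [-1.1, -0.4, -0.7]
opening: 0.0257
```

```bash
python3 - <<'E'
from h import *
c=cam('wrist'); cv2.imwrite('pics/w10.png',c['img'][:,:,::-1])
E
python3 to.py 536.5 -281 120 0
```

```text
t 21.425 pos [646.3  -7.8 134.4] rot [-3.1404e+00  8.0000e-04  7.7000e-01] open 26.0 F [-0.3 -0.2 -0.6]
d [-269.   119.8   14.5] rv [-0.0009  0.0012  0.77  ] rows 4.9 q [-0.13  0.64  1.29  0.    1.22 -0.9 ]
```

View pics/w10.png

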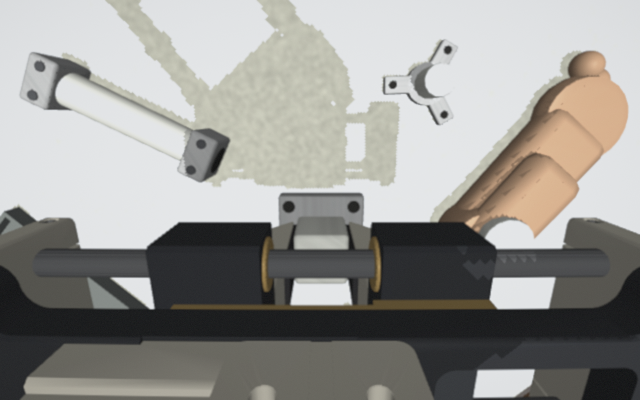

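The square adapter is gripped squarely (opening 26 mm). I carry it to the large tray's inner compartment and turn it.

>>> move_arm(increments=[[15,-19,8,0,0,0,0],[15,-38,17,0,0,0,0],[15,-38,17,0,0,0,0],[15,-38,17,0,0,0,0],[15,-38,17,0,0,0,0],[15,-38,17,0,0,0,0],[15,-32,15,0,0,0,0],[15,-15,7,0,0,0,0.1],[15,0,0,0,0,0,0.17],[15,0,0,0,0,0,0.17],[15,0,0,0,0,0,0.17],[15,0,0,0,0,0,0.1]])

```text
time: 22.92
tool_pos: [0.522, -0.2853, 0.1181]
tool_rot: [-3.13, 0.029, 0.03]
contact_force: [-0.2, 0.5, -1.0]
opening: 0.0257
```

```bash
python3 - <<'E'
from h import *
c=cam('wrist'); cv2.imwrite('pics/w11.png',c['img'][:,:,::-1])
E
python3 to.py 536.5 -281 70 0
```

```text
t 22.975 pos [ 521.9 -285.3  117.9] rot [-3.1302  0.0298  0.0269] open 26.1 F [-0.2 -0.5 -1.5]
d [16.2 -3.3 47.5] rv [-0.011   0.0299  0.0267] rows 0.9 q [-0.62  0.59  1.44 -0.01  1.15 -0.65]
```

View pics/w11.png

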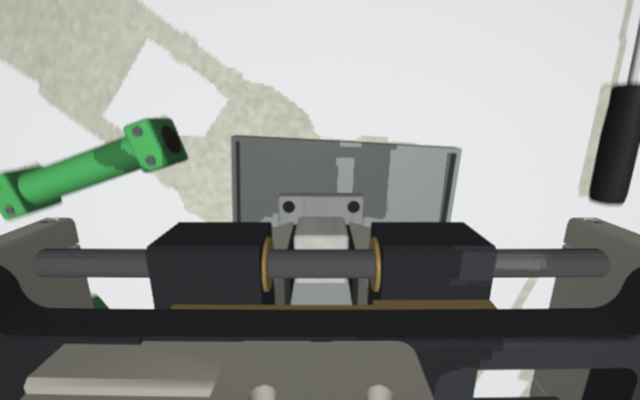

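```bash
python3 - <<'E'
from h import *
c=cam('wrist')
a=bp(c,233,136,.016);b=bp(c,460,149,.016);print(a,b,np.hypot(*(b-a)[:2]),(a+b)/2)
E
```

```text
[ 0.44360669 -0.23539749  0.016     ] [ 0.63463789 -0.2404805   0.016     ] 0.19109881707906445 [ 0.53912229 -0.23793899  0.016     ]
```

>>> move_arm(increments=[[15,8,-2,5,-0.005,0.015,0.013],[15,6,-1,15,-0.005,0.012,0.01],[15,0,0,18,0,0,0],[15,0,0,8,0,0,0],[15,0,0,0,0,0,0]])

```text
time: 23.65
tool_pos: [0.5353, -0.2816, 0.0681]
tool_rot: [-3.14, 0.002, 0.016]
contact_force: [0.1, -0.0, -1.0]
opening: 0.0257
```

```bash
python3 to.py 537 -281 18.2 0
```

```text
t 23.65 pos [ 535.3 -281.6   68.1] rot [-3.1399e+00  1.9000e-03  1.5600e-02] open 25.7 F [ 0.1 -0.  -1. ]
d [ 1.8 -0.5 49.9] rv [-0.0017  0.0019  0.0156] rows 0.9 q [-0.61  0.64  1.49  0.    1.01 -0.63]
```

>>> move_arm(increments=[[15,1.5,0,8,0,0,0.015],[15,0,0,15,0,0,0],[15,0,0,15,0,0,0],[15,0,0,9,0,0,0],[15,0,0,2,0,0,0],[15,0,0,0,0,0,0]])

```text
time: 24.4
tool_pos: [0.5379, -0.2823, 0.0192]
tool_rot: [3.141, -0.001, 0.0]
contact_force: [0.7, -0.4, -1.4]
opening: 0.0258
```

```bash
python3 to.py 537 -281 18.2 0
```

```text
t 24.4 pos [ 537.9 -282.3   19.2] rot [ 3.141e+00 -1.100e-03  4.000e-04] open 25.8 F [ 0.7 -0.4 -1.4]
d [-0.9 -1.3  1. ] rv [ 0.0006 -0.0011  0.0004] rows 0.0 q [-0.61  0.71  1.52  0.    0.91 -0.61]
```

>>> move_arm(increments=[[15,0,0,2,0,0,0],[15,0,0,0,0,0,0],[36,0,0,0,0,0,0],[36,0,0,0,0,0,0],[36,0,0,0,0,0,0],[36,0,0,-10,0,0,0],[40,0,0,-30,0,0,0],[60,0,0,-35,0,0,0],[60,0,0,-30,0,0,0],[60,0,0,-10,0,0,0]])

```text
time: 25.65
tool_pos: [0.5377, -0.2823, 0.1376]
tool_rot: [3.141, -0.001, 0.0]
contact_force: [0.9, -0.5, 0.0]
opening: 0.0595
```

```bash
python3 - <<'E'
from h import *
c=cam('wrist'); cv2.imwrite('pics/w12.png',c['img'][:,:,::-1])
E
python3 to.py 483 -76 150 1.878;python3 to.py 483 -76 150 -1.264
```

```text
t 25.7 pos [ 537.8 -282.3  138. ] rot [ 3.1409e+00 -1.2000e-03  5.0000e-04] open 60.0 F [ 0.  -0.6 -0.3]
d [ -54.7 -206.3  -12.2] rv [ 1.6000e-03 -1.0000e-04 -1.8775e+00] rows 10.4 q [-0.61  0.57  1.41  0.    1.16 -0.61]
t 25.7 pos [ 537.8 -282.3  138. ] rot [ 3.1409e+00 -1.2000e-03  5.0000e-04] open 60.0 F [ 0.  -0.6 -0.3]
d [ -54.7 -206.3  -12.2] rv [-1.0000e-04 -1.5000e-03  1.2645e+00] rows 7.0 q [-0.61  0.57  1.41  0.    1.16 -0.61]
```

View pics/w12.png

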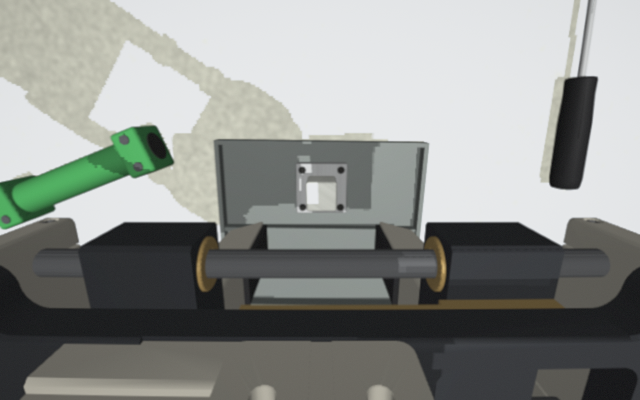

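The square adapter is seated plate-down (centre about (321,187)). The long bare grey pylon is last; the green ones stay where they are.

>>> move_arm(increments=[[60,-5,-20,-2,0,0,0],[60,-10,-38,-2,0,0,0],[60,-10,-38,-2,0,0,0],[60,-10,-38,-2,0,0,0],[60,-10,-36,-2,0,0,0],[60,-6,-24,0,0,0,0],[60,-3,-10,0,0,0,0],[60,0,0,0,0,0,0.1],[60,0,0,0,0,0,0.17],[60,0,0,0,0,0,0.17],[60,0,0,0,0,0,0.17],[60,0,0,0,0,0,0.17]])

```text
time: 27.2
tool_pos: [0.4701, -0.0617, 0.1371]
tool_rot: [3.133, 0.022, -0.802]
contact_force: [-0.6, -1.4, 0.2]
opening: 0.0603
```

```bash
python3 to.py 483 -76 150 -1.264
```

```text
t 27.2 pos [470.1 -61.7 137.1] rot [ 3.1329  0.022  -0.8021] open 60.3 F [-0.6 -1.4  0.2]
d [ 19.    0.8 -13.3] rv [0.0137 0.0195 0.462 ] rows 2.6 q [-0.29  0.36  1.77  0.    1.03  0.51]
```

>>> move_arm(increments=[[60,8,0,-5,0.005,0.01,0.15],[60,8,-1,-5,0.005,0.005,0.15],[60,0,0,-3,0,0,0.12],[60,0,0,0,0,0,0.04],[60,0,0,0,0,0,0]])

```text
time: 27.82
tool_pos: [0.4787, -0.0734, 0.1465]
tool_rot: [3.132, 0.008, -1.28]
contact_force: [0.2, -0.4, -0.8]
opening: 0.0602
```

```bash
python3 - <<'E'
from h import *
c=cam('wrist'); cv2.imwrite('pics/w13.png',c['img'][:,:,::-1])
E
python3 to.py 483 -76 150 -1.264
```

```text
t 27.875 pos [478.7 -73.4 146.5] rot [ 3.1324  0.0082 -1.28  ] open 59.6 F [-0.8 -0.  -0.2]
d [ 3.7 -3.4 -3.6] rv [ 0.0091  0.0083 -0.016 ] rows 0.1 q [-0.31  0.36  1.74  0.    1.05  0.97]
```

View pics/w13.png

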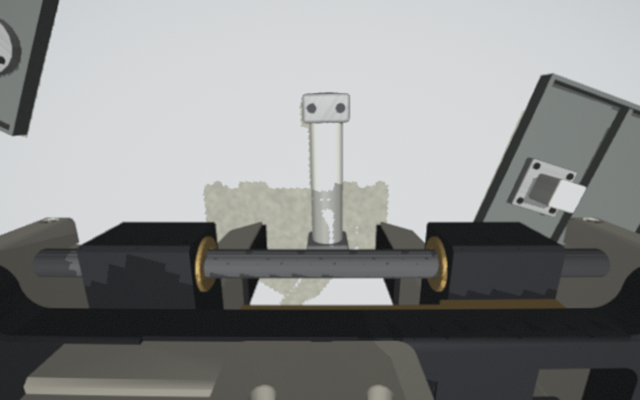

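```bash
python3 - <<'E'
from h import *
c=cam('wrist')
a=(bp(c,311,108,.04)+bp(c,340,108,.04))/2
for th in (17.6,16.8): print(a, a[:2]-.068*np.array([np.cos(np.radians(th)),np.sin(np.radians(th))]))
print(pj(c,[[.483,-.076,.04]]))
m=bp(c,325.5,140,.035);n=bp(c,327,228,.035);e=m-n;print(np.degrees(np.arctan2(e[1],e[0])))
E
python3 to.py 483.5 -75.5 11.5 -1.266
```

```text
[ 0.54866757 -0.05479765  0.04      ] [ 0.48385061 -0.0753588 ]
[ 0.54866757 -0.05479765  0.04      ] [ 0.48356985 -0.07445181]
[[326.83316797 188.70343113]]
17.89994446592933
t 27.925 pos [478.8 -73.4 146.6] rot [ 3.1326  0.0081 -1.2798] open 60.0 F [ 0.2 -0.4 -0. ]
d [  4.5  -5.1 135. ] rv [ 0.0089  0.0081 -0.0138] rows 2.5 q [-0.31  0.36  1.74  0.    1.05  0.97]
```

>>> move_arm(increments=[[60,4,-4,8,0.008,0.008,-0.014],[60,0,0,25,0,0,0],[60,0,0,28,0,0,0],[60,0,0,22,0,0,0],[60,0,0,10,0,0,0],[60,0,0,0,0,0,0]])

```text
time: 28.68
tool_pos: [0.4847, -0.0767, 0.0489]
tool_rot: [-3.141, -0.002, -1.26]
contact_force: [-0.1, 0.5, 0.3]
opening: 0.0603
```

```bash
python3 to.py 483.5 -75.5 11.5 -1.262
```

```text
t 28.675 pos [484.7 -76.7  48.9] rot [-3.1407e+00 -1.8000e-03 -1.2598e+00] open 60.3 F [-0.1  0.5  0.3]
d [-1.6  0.8 37.4] rv [-0.0009 -0.0018  0.0022] rows 0.7 q [-0.31  0.51  1.84 -0.    0.79  0.95]
```

>>> move_arm(increments=[[60,-1,0.5,8,0,-0.002,0],[60,0,0,14,0,0,0],[60,0,0,10,0,0,0],[60,0,0,4,0,0,0],[60,0,0,0,0,0,0],[20,0,0,0,0,0,0],[20,0,0,0,0,0,0],[20,0,0,0,0,0,0],[20,0,0,0,0,0,0]])

```text
time: 29.8
tool_pos: [0.4856, -0.0763, 0.0124]
tool_rot: [-3.137, -0.002, -1.259]
contact_force: [-0.1, -0.1, -1.5]
opening: 0.0288
```

```bash
python3 to.py 483.5 -75.5 11.5 -1.262
```

```text
t 29.8 pos [485.6 -76.3  12.4] rot [-3.1370e+00 -2.3000e-03 -1.2593e+00] open 28.8 F [-0.1 -0.1 -1.5]
d [-1.4  1.7  0.9] rv [-0.0046 -0.0023  0.0027] rows 0.0 q [-0.31  0.57  1.87  0.    0.7   0.95]
```

>>> move_arm(increments=[[20,0,0,-8,0,0,0],[20,0,0,-25,0,0,0],[20,0,0,-30,0,0,0],[20,0,0,-25,0,0,0],[20,0,0,-10,0,0,0],[20,0,0,0,0,0,0]])

```text
time: 30.55
tool_pos: [0.4837, -0.0759, 0.1137]
tool_rot: [-3.14, -0.001, -1.259]
contact_force: [-0.8, 0.0, -3.2]
opening: 0.029
```

```bash
python3 - <<'E'
from h import *
c=cam('wrist'); cv2.imwrite('pics/w14.png',c['img'][:,:,::-1])
E
python3 to.py 538 -365 110 -1.581
```

```text
t 30.6 pos [483.4 -75.7 113.1] rot [-3.1405e+00  1.0000e-04 -1.2592e+00] open 29.5 F [ 0.4  0.6 -1.8]
d [292.1  36.7   3.1] rv [-1.100e-03  2.000e-04  3.218e-01] rows 5.3 q [-0.31  0.41  1.78  0.    0.96  0.95]
```

View pics/w14.png

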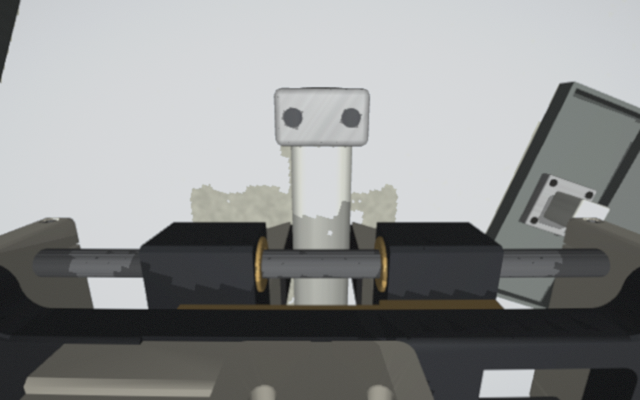

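>>> move_arm(increments=[[20,18,2,0,0,0,0],[20,36,5,0,0,0,0],[20,36,5,0,0,0,0],[20,36,5,0,0,0,0],[20,36,5,0,0,0,0],[20,36,5,0,0,0,0],[20,36,5,0,0,0,0],[20,28,4,0,0,0,0],[20,15,2,0,0,0,0.08],[20,0,0,0,0,0,0.12],[20,0,0,0,0,0,0.1],[20,0,0,0,0,0,0]])

```text
time: 32.1
tool_pos: [0.5256, -0.3698, 0.0948]
tool_rot: [3.123, 0.011, -1.572]
contact_force: [0.1, 1.3, -2.8]
opening: 0.0291
```

```bash
python3 - <<'E'
from h import *
c=cam('wrist'); cv2.imwrite('pics/w15.png',c['img'][:,:,::-1])
E
python3 to.py 538 -365 70 -1.581
```

```text
t 32.15 pos [ 525.5 -369.7   94.8] rot [ 3.1228  0.0115 -1.5709] open 29.2 F [-0.3 -0.3 -2.4]
d [ -4.4 -12.9  24.6] rv [0.0189 0.0114 0.0102] rows 0.4 q [-0.73  0.69  1.32 -0.    1.16  0.84]
```

View pics/w15.png

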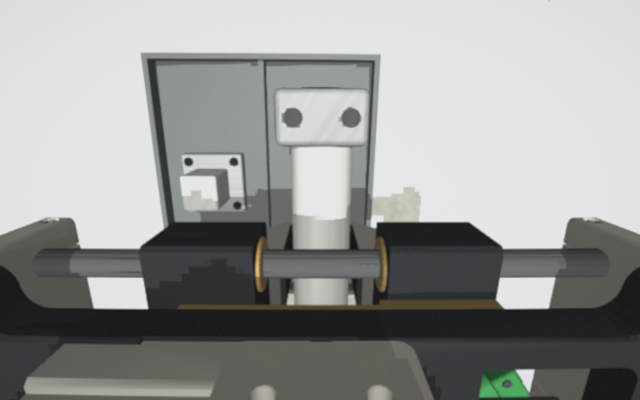

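```bash
python3 - <<'E'
from h import *
c=cam('wrist')
a=bp(c,143,55,.016);b=bp(c,380,55,.016);print(a,b,np.hypot(*(b-a)[:2]),(a+b)/2, np.degrees(np.arctan2(*(a-b)[1::-1])))
E
```

```text
[ 0.63376024 -0.24020497  0.016     ] [ 0.6329669  -0.40987317  0.016     ] 0.16967004876352568 [ 0.63336357 -0.32503907  0.016     ] 89.73209700060544
```

>>> move_arm(increments=[[20,-2,-6,8,0.009,0.006,0.005],[20,-2,-6,15,0.009,0.005,0.005],[20,0,0,15,0,0,0],[20,0,0,8,0,0,0],[20,0,0,0,0,0,0]])

```text
time: 32.83
tool_pos: [0.5381, -0.3645, 0.0453]
tool_rot: [3.141, 0.0, -1.576]
contact_force: [-0.4, -0.3, -1.5]
opening: 0.0292
```

```bash
python3 to.py 538 -365.5 15.5 -1.581
```

```text
t 32.825 pos [ 538.1 -364.5   45.3] rot [ 3.1413e+00  5.0000e-04 -1.5763e+00] open 29.2 F [-0.4 -0.3 -1.5]
d [ 1.   0.1 29.8] rv [0.0003 0.0005 0.0047] rows 0.5 q [-0.71  0.74  1.36  0.    1.04  0.86]
```

>>> move_arm(increments=[[20,1,0,8,0,0,0.004],[20,0,0,12,0,0,0],[20,0,0,6,0,0,0],[20,0,0,3,0,0,0],[20,0,0,0,0,0,0]])

```text
time: 33.45
tool_pos: [0.5386, -0.3664, 0.0166]
tool_rot: [-3.14, -0.001, -1.581]
contact_force: [0.5, 0.1, -2.8]
opening: 0.029
```

```bash
python3 to.py 538 -365.5 15.5 -1.581
```

```text
t 33.45 pos [ 538.6 -366.4   16.6] rot [-3.1400e+00 -1.2000e-03 -1.5807e+00] open 29.0 F [ 0.5  0.1 -2.8]
d [-0.9  0.6  1.1] rv [-0.0016 -0.0012  0.0003] rows 0.0 q [-0.72  0.78  1.38  0.    0.98  0.87]
```

>>> move_arm(increments=[[20,0,0,2,0,0,0],[20,0,0,0,0,0,0],[38,0,0,0,0,0,0],[38,0,0,0,0,0,0],[38,0,0,0,0,0,0],[38,0,0,-10,0,0,0],[38,0,0,-25,0,0,0],[50,0,0,-35,0,0,0],[60,0,0,-40,0,0,0],[60,0,0,-40,0,0,0],[60,0,0,-20,0,0,0],[60,0,0,0,0,0,0]])

```text
time: 34.95
tool_pos: [0.5391, -0.3669, 0.1964]
tool_rot: [-3.135, -0.006, -1.581]
contact_force: [0.4, 0.1, -0.1]
opening: 0.0602
```

```bash
python3 to.py 400 0 300 -1.58; python3 - <<'E'
from h import *
c=cam('wrist'); cv2.imwrite('pics/w16.png',c['img'][:,:,::-1])
E
```

```text
t 34.95 pos [ 539.1 -366.9  196.4] rot [-3.135  -0.0055 -1.5806] open 60.2 F [ 0.4  0.1 -0.1]
d [-364.9  142.  -106.5] rv [-0.0066 -0.0055 -0.0006] rows 6.6 q [-0.72  0.6   1.19  0.    1.34  0.87]
```

View pics/w16.png

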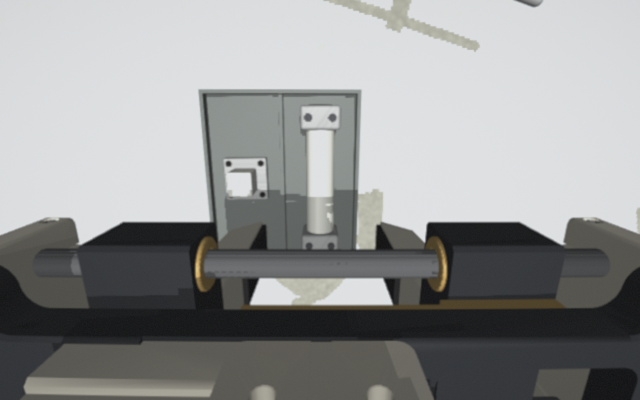

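The long pylon is in its compartment, clear of the divider and walls. I back the arm off so the fixed cameras get a clear view for the final check.

>>> move_arm(increments=[[60,-17,6,-8,0,0,0],[60,-36,14,-10,0,0,0],[60,-36,14,-10,0,0,0],[60,-36,14,-10,0,0,0],[60,-36,14,-10,0,0,0],[60,-36,14,-10,0,0,0],[60,-36,14,-10,0,0,0],[60,-36,14,-10,0,0,0],[60,-30,12,-10,0,0,0],[60,-15,6,-5,0,0,0],[60,0,0,0,0,0,0],[60,0,0,0,0,0,0]])

```text
time: 36.5
tool_pos: [0.4056, -0.0315, 0.2823]
tool_rot: [3.129, 0.008, -1.578]
contact_force: [-0.4, -0.0, -1.6]
opening: 0.0597
```

```bash
python3 - <<'E'
from h import *
for n in ['scene','top']:
    c=cam(n); cv2.imwrite(f'pics/{n}_end.png',c['img'][:,:,::-1])
def crop(n,u,v,w,h,k):
    a=cv2.imread(f'pics/{n}_end.png')[v:v+h,u:u+w]
    return cv2.resize(cv2.convertScaleAbs(a,alpha=1.8),None,fx=k,fy=k,interpolation=cv2.INTER_CUBIC)
cv2.imwrite('pics/end4.png',np.vstack([np.hstack([crop('scene',180,160,90,75,4),crop('scene',405,165,90,75,4)]),np.hstack([crop('top',375,175,90,75,4),crop('top',155,185,90,75,4)])]))
E
```

```text
(no output)
```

View pics/scene_end.png

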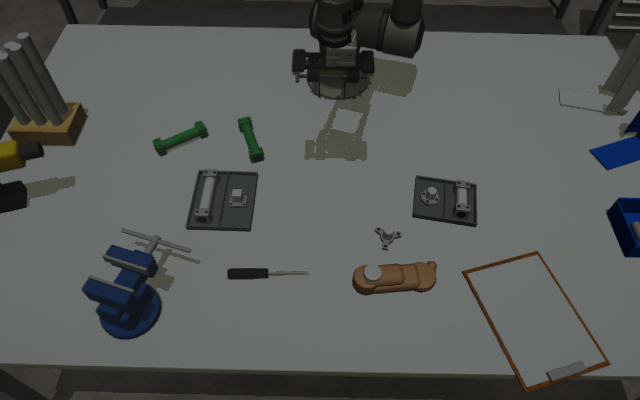

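View pics/end4.png

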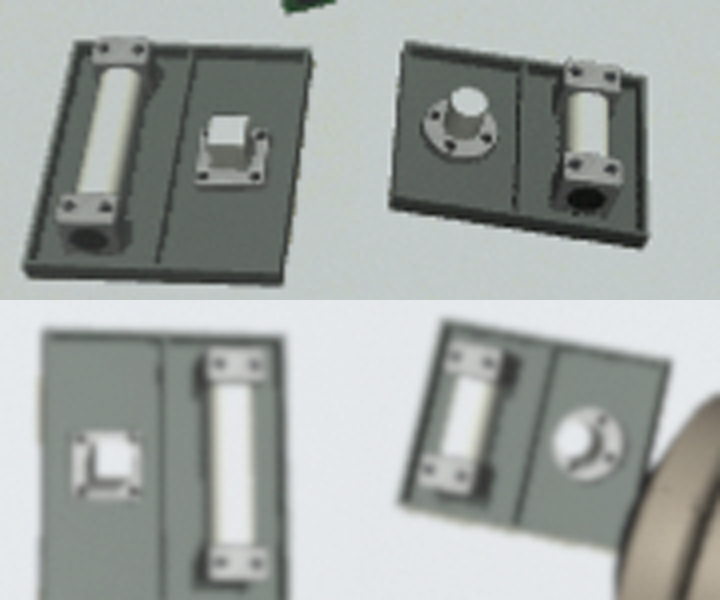

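```bash
python3 - <<'E'
from h import *
c=cam('scene'); ct=cam('top')
def loc(p,t,yaw):
    d=(p[:2]-t)*1000; a=np.radians(yaw); return np.round([d[0]*np.cos(a)+d[1]*np.sin(a),-d[0]*np.sin(a)+d[1]*np.cos(a)],1)
L=np.array([(104,49),(140,49),(68,206),(105,206)])/4+[180,160]
S=np.array([(578-360,72),(611-360,77),(578-360,163),(614-360,167)])/4+[405,165]
for q,t,y in ((L,np.array([.5387,-.3217]),-.75),(S,np.array([.5248,.2956]),-9.25)):
    P=np.array([bp(c,*u,.044) for u in q]); e=(P[2:]-P[:2]).mean(0); print(loc(P.mean(0),t,y),np.hypot(*e[:2]))
L=np.array([(220,363),(253,363),(218,565),(252,565)])/4+[375,100]; S=np.array([(98,356),(132,362),(70,470),(101,476)])/4+[155,110]
for q,t,y in ((L,np.array([.533,-.3231]),-.53),(S,np.array([.5208,.2911]),-9.5)):
    P=np.array([bp(ct,*u,.044) for u in q]); print(loc(P.mean(0),t,y))
# ref unmoved bystanders vs start
for n in ('scene','top'):
    a=cv2.imread(f'pics/{n}0.png').astype(int);b=cv2.imread(f'pics/{n}_end.png').astype(int)
    d=np.abs(a-b).max(2)
    R={'scene':[(372,222,405,252),(225,262,312,284),(350,258,440,297)],'top':[(246,162,272,190),(328,130,402,146),(218,114,296,152)]}[n]
    print(n,[int((d[y0:y1,x0:x1]>40).sum()) for x0,y0,x1,y1 in R])
s=robot.observe();print(s['time'],np.abs(s['qvel']).max())
E
```

```text
[ -0.3 -44.3] 0.13542730349274767
[-2.2 44.3] 0.07926640771644719
[  2.1 -43. ]
[ 0.5 45.3]
scene [0, 0, 0]
top [0, 0, 0]
36.7 0.0022647583376358338
```

All checks pass, so I hand in.

```bash
python3 -c "
from cell import robot
print(robot.hand_in())"
```

```text
the job is handed in; nothing more can be done
None
```

Both kits are made up and the job was handed in at about 37 s; it reports no verdict, so the checks below are my own.

- **Large tray:** the long pylon lies in the outer compartment, at about x +1 mm, y −44 mm in the tray frame. The square adapter stands neck up in the inner one.
- **Small tray:** the short pylon lies in the compartment away from the stock, at about x −1 mm, y +45 mm in the tray frame. The round adapter stands neck up in the other.

**Last checks:**
- The two fixed cameras agree on the pylon positions to 3 mm. Both pylons show their full clamp-screw spacing (135 mm and 79 mm), so they look level.
- The adapters were checked by eye only: both look plate-down and well inside their compartments.
- The arm was clear of everything and practically at rest.
- Pixel comparison with the start shows no change at the three-arm adapter, the screwdriver or the foot. I did not compare the green pylons that way, but they look unmoved.

**One disagreement:** the two fixed cameras put the trays up to 6 mm apart. I used averages, corrected with the wrist camera, which is well inside the placing margins.

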